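# Swap the odd plinth blank and drive the cramp's wedge tight

### The arm

A 6-joint arm with a two-finger parallel gripper is mounted at the origin on a cart in front of the work surface, level with it; the furniture and walls round the work are solid. World frame = base frame: x ahead of the robot, y to its left, z up, the work surface at z = 0. Lengths are in mm, angles in rad, forces in N, time in s.
With the tool pointing down it reaches from about 350 to 975 mm from the base axis. Payload 7.1 kg.
Tool frame: the origin (TCP) lies at the very end of the fingers, on their centre line; the grasp point (between the pads) lies tcp_to_grasp behind it (tcp_to_grasp is the distance from the TCP to the grasp point, in mm); z points along the fingers, x is the direction in which the jaws open and shut, and the axes are right-handed (so a half turn about z gives the same grasp; the last joint's range is limited). The gripper opens to 88 mm and grips with 3 to 60 N. Pads are 20 mm wide; open, the fingers measure 115 mm over their backs; the gripper's body (75 mm by 178 mm) begins 61 mm behind the grasp point.
Start: joints at [-1.329, 0.423, 1.63, -0, 1.089, -0.019], TCP at [161.177, -603.843, 222.675] pointing down, gripper open.
Joint ranges: [-3, 3], [-0.9, 2.11], [0.09, 2.58], [-1.31, 4.45], [0.11, 2.69], [-2.54, 2.54]. Speed limits (rad/s): [2.39, 2.39, 3.01, 3.14, 3.14, 3.14].

### API

Orientations are given as a rotation vector (axis times angle).
In Python, from workcell import get_obs, get_image, close_job, recognise, mark_of, tcp_to_grasp gives the robot as it stands. The module is installed in compiled form; this text tells all that it offers.
- The arm moves only by the tool move_arm, never from a script. Its argument "motion" is a list of rows, each a list of 7 numbers: the shift along the world's x, y, z in mm, then the turn, a rotation vector about the world's x, y, z in rad, then the finger opening in mm, from 0 to 87.8. A call has 1 to 5 rows; each row is the pose to reach, as a shift and turn from the pose commanded when the call began; what a row does not reach only later rows make up. A row lasts 1/12 s, in which the tool goes at most 41.7 mm and 7.16 degrees, less where a joint would pass 70% of its speed; a pose out of reach is approached as far as the arm can. A call with a gripper value outside its range is refused whole. The fingers move at their own pace and stop on an object; the grip force is fixed at half the most. Time passes only in rows, so rows that repeat a pose let the fingers close. It gives the time, the measured TCP pose, the force and the opening at its end, in the units of the state.
- get_obs(): the state, without advancing time (a new reading comes with each control period).
- get_image(name): name is "side" or "top"; returns a dict with "color" (384x512x3 uint8, red, green, blue), "mtx" (3x3 intrinsics, pixels), "camera_from_world" (4x4, takes a point from world to camera coordinates). Camera axes: x right, y up, looking along -z (the intrinsics and any distortion apply to the point x, -y, -z); pixel columns grow to the right and rows downward; lengths in mm; the calibration is good to about 2 mm. A picture is of the moment at which its call begins. There is no depth.
- close_job(): hands the job in, once; it reports no verdict.
Trained networks look in a picture, given as the dict that the camera call returned (one of the last four; its "shot" number tells which), for a name from the list of things; names that differ only in an ending like _2 or _b are one class to them, and where a whole thing is asked for, a point or a joint stands for the part that bears it (a point fixed in the world has none). Each returns a list of dicts, best first, with "p" (0 to 1); they miss things now and then, are a little off and sometimes report something else, mostly with a low value. They report only what shows in the picture. A call takes as long as a camera call. They do not tell look-alikes from the thing itself.
- recognise(picture, label): "bbox" ([centre column, centre row, width, height] in pixels, round what is visible of it).
- mark_of(picture, label): "location" ([row, column] in pixels: a listed point, or the origin of a listed thing).
The state is a dict: "t": time; "qpos": joint angles; "qvel": joint speeds; "joint_torque": joint torques, N m; "ee_pos": TCP position; "orientation": TCP orientation; "ft_force": force on the tool from outside, world axes, zero at the start; "moment": the same for the moment, N m; "width": finger opening in mm.
Only numpy, scipy, OpenCV 4.12 (cv2) and the standard library are available. Lean on these libraries where they do the work, as an engineer would, in place of code of your own. Each camera call takes 0.05 s, during which the arm holds its last target. There are 200 camera calls.

### The job

One of the three clock-plinth blanks in the wedge cramp is too thin: take it out, stand it upright in the grey stock tray, and put the matching full-width blank from the tray in its place, upright on the bed and in line with the other two. Then take the mallet and tap the wedge in by its thick end (with the mallet, not with your hand) until firm taps drive it no further and the row is clamped tight, and lay the mallet back down on the bench beside the cramp. Leave the other tools and the other thin blank where they are.

Things in the scene. Friction and masses are not known exactly. Their poses are not given: they have to be found in the camera images.
- cramp: Wedge cramp, fixed to the bench. Origin on the bench. Plywood bed 12 mm thick, x -125..125, y -120..85 mm. Fixed fence at the -x end, 22 mm thick, 150 long, 38 above the bed, inner face x = -103. Three blanks stand side by side along x between fence and jaw at y = 0, at about x = -80, -35, +10, some 3 mm of play each. The wedge goes in behind the jaw, towards +y.
- batten (a point): Point on the bed where the sloping face of the fixed batten at the +x end of the cramp crosses y = 0, at (70.5, 0, 12) mm in the cramp's frame. Batten 104 mm long, 30 mm above the bed, askew by 9.5 degrees: its face lies farther to +x towards -y. The wedge slides between it and the jaw.
- jaw: Wooden jaw, 22 x 110 mm, top 50 mm above the bench, sliding along the cramp's x only. Origin on the bench under its middle, faces 11 mm to either side in x. Starts open at x = +45 mm in the cramp's frame; the wedge pushes it to -x. It moves freely (a few N) until the row of blanks is closed up.
- wedge: Dark wooden wedge, 150 mm long, 50 high, 37 wide at the thick end, 12 at the thin end, loose on the bed. Origin on its underside, middle of the thick end; y points to the thin end. With 3 full-width blanks it goes in some 65 to 90 mm: freely (under 5 N) while jaw and row close up, then it stops within a few mm. Snug is not tight: tap firmly, 20 N or more at 0.05 to 0.2 m/s. Friction holds it.
- wedge_head (a point): Middle of the wedge's thick end face, 25 mm above its underside: the place to strike, along the wedge's +y. Strike here or up to 10 mm higher, so that the mallet's head clears the bed.
- blank_1: Full-width plinth blank of light wood, 42 mm (its x) x 62 mm (y) x 45 mm high, with a small dark hole mark on top. Origin at the centre of the underside. Starts in the cramp. Its ends (62 mm apart) are free to grasp.
- blank_2: Second full-width blank like blank_1, in the cramp.
- blank_3: Third full-width blank like blank_1, the spare, in the stock tray.
- thin_1: The wrong blank: only 30 mm (x) x 62 mm (y) x 45 mm high, otherwise alike. Origin at the centre of the underside. Starts in the cramp, in any of the three places of the row.
- thin_2: Another thin blank, 30 x 62 x 45 mm, in the stock tray; it stays there.
- tray: Grey sheet-metal stock tray, fixed, 160 mm (x) x 270 mm (y), rim 14 mm high. Origin at the centre of the underside; floor 154 x 264 mm at a height of 3 mm. Two stock blanks stand on it at about y = -75 and y = 0 with their 62 mm side along the tray's x, in either order; round y = +75 mm it is empty.
- mallet: Soft-faced mallet, 182 mm long, 0.2 to 0.4 kg, on its side on the bench. x points along the handle to the head. Origin on the underside below the grip: handle there 22 mm wide (y), 26 high, axis 16 mm up. Head: cylinder of diameter 34, 90 mm long along y, axis at x = +38, 17 mm up; handle back to x = -118. Centre of mass near x = +10.
- mallet_face (a point): Middle of the mallet's striking face on its +y side, at (38, 45, 17) mm in the mallet's frame.
- nippers: Pliers with red handles, 114 mm long, on the bench to the left of the cramp; a bystander.
- press_block: Wooden press block, 45 x 60 x 35 mm, behind the cramp; a bystander.
- marker: White and blue marker pen, 129 mm long, lying across the -y end of the tray; a bystander.
There are look-alikes about, which are no part of the job. What is shaped like the thin_1 but blue or red is not meant.

How it is judged:
By the outcome, as a careful person would: the job done as asked, in the order asked, and still so for the second after the job is handed in, with the robot touching nothing.
It also fails if it takes over 69 s, if anything falls off the work surface, if the arm or the gripper's body presses on something with over 40 N, if the wrist force passes 120 N, or if a joint passes its speed limit or range.

## Working session

There is one attempt and no reset: what is moved stays moved. The work goes in short steps, Python scripts to look and compute and a tool call to move; the robot and the scene stay as the last step left them, time stands still between calls to the robot, and variables do not carry over. Pictures are saved under pics/ and viewed, about 8 in all and at most 12, crops included, and the job is handed in when it is done.

Besides the shell and the picture viewer there is one more tool, called after "Call:" as name(argument=value, ...) on one line, values as JSON. move_arm: Moves the arm, as the interface text tells. Its arguments: {"type":"object","properties":{"motion":{"type":"array"}},"required":["motion"]}

```bash
mkdir -p pics; python3 - <<'E'
from workcell import *
import cv2
o=get_obs();print({k:(v if not hasattr(v,'round') else v.round(3)) for k,v in o.items()}, tcp_to_grasp)
for n in("top","side"):
    p=get_image(n);cv2.imwrite(f"pics/{n}0.png",cv2.resize(p["color"][:,:,::-1],(800,600)))
    print(n,p["mtx"],p["camera_from_world"].round(4))
    for l in ["cramp","batten","jaw","wedge","wedge_head","blank_1","thin_1","tray","mallet","mallet_face","nippers"]:
        print(l,[( [round(x) for x in d["location"]],round(d["p"],2)) for d in mark_of(p,l)[:6]])
E
```

```text
{'t': 0.0, 'qpos': array([-1.329,  0.424,  1.631, -0.   ,  1.089, -0.019]), 'qvel': array([ 0.001,  0.   ,  0.001,  0.   , -0.001, -0.001]), 'joint_torque': array([ 0.0000e+00, -5.4462e+01, -2.7367e+01,  6.4000e-02,  2.3000e-02,
       -0.0000e+00]), 'ee_pos': array([ 161.037, -603.299,  221.9  ]), 'orientation': array([-2.491e+00,  1.913e+00,  2.000e-03]), 'ft_force': array([-0.659,  0.492,  1.091]), 'moment': array([-0.005, -0.101,  0.012]), 'width': 87.76327530867009} 18.700000000000003
top [[415.57435642   0.         254.55098306]
 [  0.         415.57435642 193.8618117 ]
 [  0.           0.           1.        ]] [[-2.7600000e-02 -9.9960000e-01 -9.7000000e-03  1.9261780e+02]
 [ 9.8710000e-01 -2.8800000e-02  1.5780000e-01 -5.7841740e+02]
 [-1.5800000e-01 -5.3000000e-03  9.8740000e-01 -1.4127105e+03]
 [ 0.0000000e+00  0.0000000e+00  0.0000000e+00  1.0000000e+00]]
cramp [([223, 220], 0.89), ([222, 294], 0.73)]
batten [([202, 218], 0.69), ([230, 382], 0.63), ([230, 402], 0.32)]
jaw [([213, 224], 0.74)]
wedge [([193, 260], 0.69)]
wedge_head [([187, 258], 0.64), ([210, 221], 0.47)]
bl
[... 484 characters left out ...]
-03  5.8674270e+02]
 [ 1.1410000e-01 -3.6500000e-01  9.2400000e-01 -4.0382500e+01]
 [-2.6300000e-01  8.8580000e-01  3.8230000e-01 -1.5346471e+03]
 [ 0.0000000e+00  0.0000000e+00  0.0000000e+00  1.0000000e+00]]
cramp [([222, 273], 0.79)]
batten [([221, 249], 0.87), ([173, 314], 0.36)]
jaw [([220, 262], 0.49)]
wedge [([193, 258], 0.55), ([203, 256], 0.49)]
wedge_head [([193, 260], 0.64), ([192, 292], 0.54)]
blank_1 [([218, 299], 0.54), ([171, 313], 0.53), ([220, 260], 0.2)]
thin_1 [([292, 279], 0.89), ([223, 285], 0.72), ([297, 233], 0.56), ([164, 320], 0.49)]
tray [([175, 316], 0.97)]
mallet [([192, 310], 0.71)]
mallet_face [([193, 295], 0.84)]
nippers [([264, 283], 0.72), ([170, 314], 0.34)]
```

View pics/top0.png

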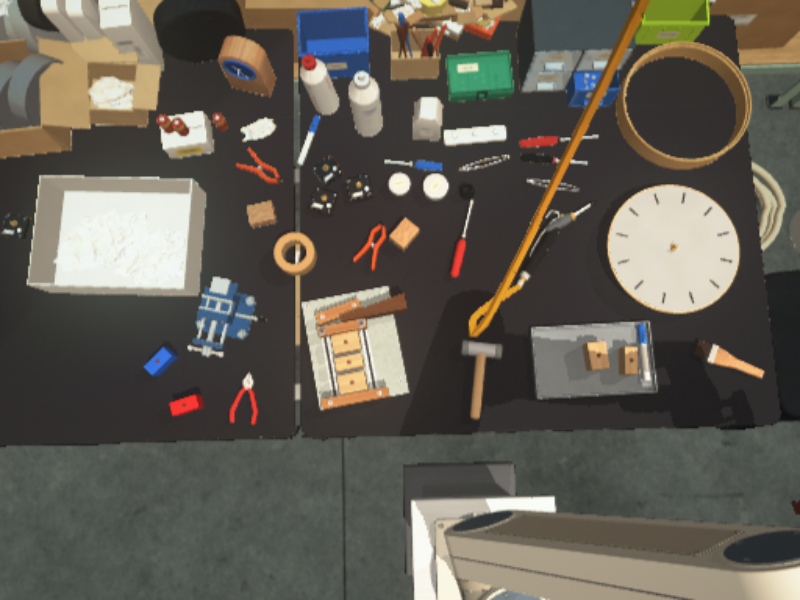

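View pics/side0.png

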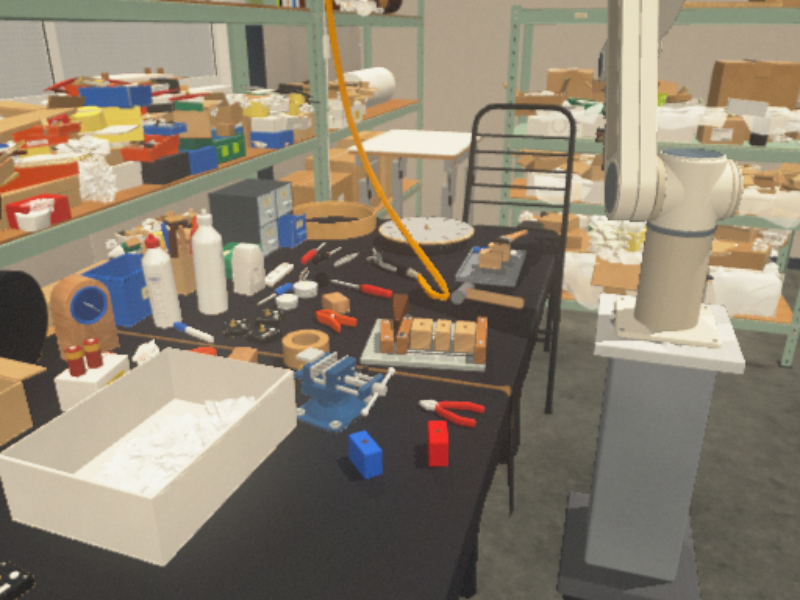

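The top picture shows the cramp at (350,345), with its fence at the lower end and the wedge at the upper right. The mallet is at (480,375) and the tray at (590,360) with two blanks. A hose end hangs near (480,325). Next I'll enlarge the cramp and tray.

```bash
cat > h.py <<'E'
from workcell import *
import cv2, numpy as np
from scipy.spatial.transform import Rotation as R
def proj(p,X):
    X=np.atleast_2d(X); T=p["camera_from_world"]; c=X@T[:3,:3].T+T[:3,3]
    q=np.c_[c[:,0],-c[:,1],-c[:,2]]@p["mtx"].T
    return q[:,:2]/q[:,2:]          # col,row
def ray(p,u):
    T=p["camera_from_world"]; d=np.linalg.inv(p["mtx"])@[u[0],u[1],1]
    d=np.array([d[0],-d[1],-d[2]]); Rm=T[:3,:3]
    return -Rm.T@T[:3,3], Rm.T@d
def atz(p,u,z):
    o,d=ray(p,u); return o+d*(z-o[2])/d[2]
def crop(p,c0,r0,c1,r1,s,name,lines=()):
    im=cv2.resize(p["color"][r0:r1,c0:c1,::-1],None,fx=s,fy=s,interpolation=cv2.INTER_CUBIC)
    for poly,col in lines:
        q=((proj(p,poly)-[c0,r0]+.5)*s).round().astype(int); cv2.polylines(im,[q],False,col,1)
    return im
E
python3 - <<'E'
from h import *
p=get_image("top"); a=crop(p,185,178,265,268,6,"")
b=crop(p,290,195,430,275,5,"")
cv2.imwrite("pics/t1.png",cv2.resize(a,None,fx=1,fy=1)); 
s=get_image("side"); c=crop(s,220,135,360,245,5.5,"")
cv2.imwrite("pics/t2.png",b);cv2.imwrite("pics/t3.png",c)
E
```

```text
(no output)
```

View pics/t1.png

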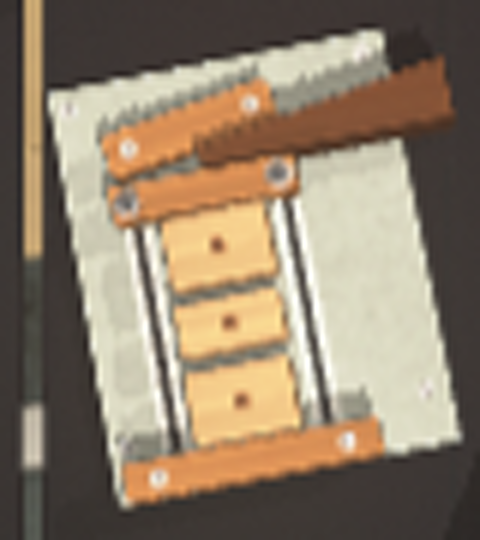

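View pics/t2.png

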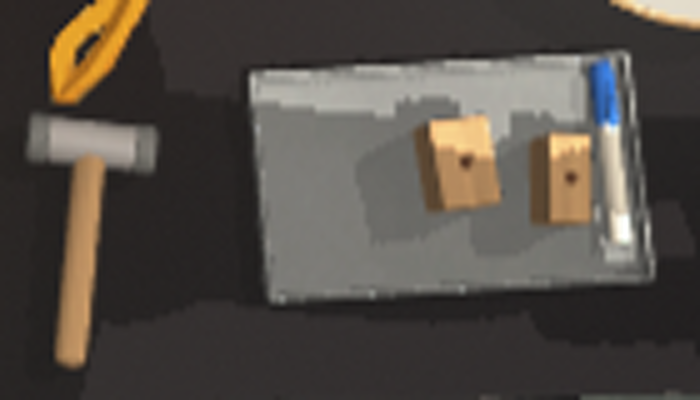

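View pics/t3.png

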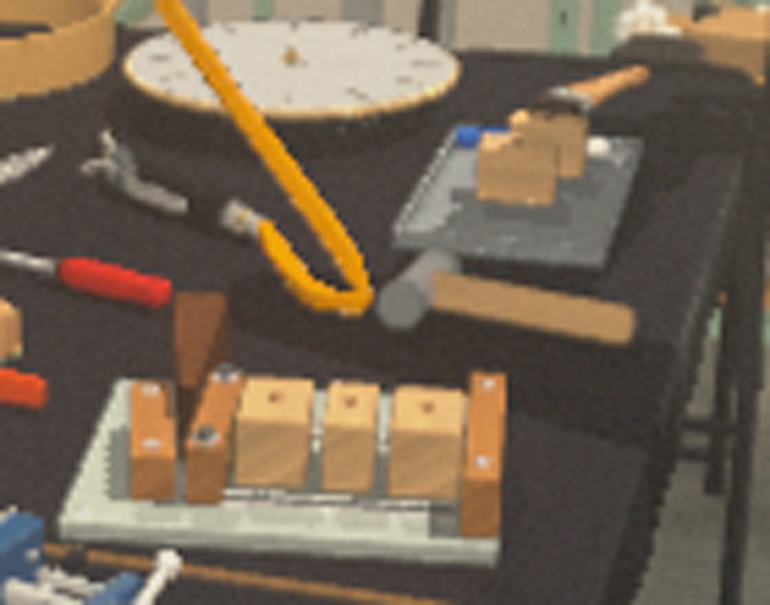

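The top crop shows the row's hole marks at (217,244), (229,322) and (241,401). The middle blank (229,322) is clearly the thin one, and it is light wood, so it is neither the blue nor the red look-alike. In the tray crop the full-width spare is at (466,161) and the thin one, next to the marker, is at (571,178). The mallet's +y face is at (38,138), with the hose loop just beyond it.

```bash
cat > fit.py <<'E'
from h import *
from scipy.optimize import least_squares
t=get_image("top"); s=get_image("side")
def T(x,y): return t,np.array([(x+.5)/6-.5+185,(y+.5)/6-.5+178])
def B(x,y): return t,np.array([(x+.5)/5-.5+290,(y+.5)/5-.5+195])
def S(x,y): return s,np.array([(x+.5)/5.5-.5+220,(y+.5)/5.5-.5+135])
def fit(obs,x0):
    def f(q):
        Rz=R.from_euler('z',q[2]).as_matrix()
        return np.concatenate([proj(im[0],Rz@np.array(X,float)+[q[0],q[1],0])[0]-im[1] for X,im in obs])
    r=least_squares(f,x0,x_scale=[10,10,.1]); return r.x,np.abs(r.fun).max()
cr=[((125,85,12),T(48,95)),((125,-120,12),T(383,32)),((-125,-120,12),T(462,440)),((-125,85,12),T(122,505)),
    ((125,85,12),S(62,522)),((-125,85,12),S(498,545))]
print("cramp T",fit(cr[:4],[600,100,0]),"all",fit(cr,[600,100,0]))
c=fit(cr,[600,100,0])[0]; Rz=R.from_euler('z',c[2]).as_matrix()
for n,h in zip("123",[(217,244),(229,322),(241,401)]):
    w=atz(*T(*h),57); print("hole",n,w.round(1),(Rz.T@(w-[c[0],c[1],0])).round(1))
def tri(obs):
    A=np.zeros((3,3));b=np.zeros(3)
    for o,d in obs:
        d=d/np.linalg.norm(d);M=np.eye(3)-np.outer(d,d);A+=M;b+=M@o
    return np.linalg.solve(A,b)
for n,a,b_ in [("h3",(241,401),(428,408)),("h2",(229,322),(351,402)),("h1",(217,244),(276,398))]:
    print(n,"tri",tri([ray(*T(*a)),ray(*S(*b_))]).round(1))
tr=[((80,135,14),B(250,70)),((80,-135,14),B(628,52)),((-80,-135,14),B(655,275)),((-80,135,14),B(272,300))]
print("tray",fit(tr,[600,-250,0]))
print("spare",atz(*B(466,161),48).round(1),"thin2",atz(*B(571,178),48).round(1))
ml=[((38,45,17),B(36,139)),((38,-45,17),B(152,152)),((-118,0,16),B(70,367)),((38,45,17),S(400,308)),((-118,0,16),S(628,328))]
print("mallet",fit(ml[:3],[560,-90,0]),fit(ml,[560,-90,0]))
print("wedge top: thick edge ends",atz(*T(443,57),62).round(1),atz(*T(455,118),62).round(1),"thin",atz(*T(195,150),62).round(1))
print("hose low",tri([ray(*B(65,98)),ray(*S(355,305))]).round(1))
E
python3 fit.py
```

```text
cramp T (array([4.88616650e+02, 2.95027085e+02, 1.64146802e-01]), np.float64(0.5043227906419361)) all (array([4.88342537e+02, 2.95095516e+02, 1.66270147e-01]), np.float64(0.6379869437746777))
hole 1 [500.1 295.3  57. ] [11.6 -1.8 57. ]
hole 2 [455. 289.  57.] [-33.9  -0.5  57. ]
hole 3 [409.8 282.9  57. ] [-79.5   1.   57. ]
h3 tri [409.9 283.   55.9]
h2 tri [455.  289.1  56.4]
h1 tri [499.6 295.2  55.7]
tray (array([ 4.49392639e+02, -2.62729778e+02,  2.95273638e-02]), np.float64(0.419045031291148))
spare [ 455.3 -263.7   48. ] thin2 [ 441.6 -334.9   48. ]
mallet (array([ 4.38537214e+02, -5.39697415e+00, -1.51666203e-01]), np.float64(1.1016239748210523)) (array([ 4.39264540e+02, -4.75185594e+00, -1.60227822e-01]), np.float64(1.202271112760343))
wedge top: thick edge ends [604.7 161.9  62. ] [568.7 156.   62. ] thin [554.4 306.7  62. ]
hose low [516.4   6.9   1.9]
```

Call:
move_arm(motion=[[30,40,0,0,0,0,87.8],[60,80,0,0,0,0,87.8],[90,118,0,0,0,0,87.8],[120,157,0,0,0,0,87.8],[135,177,0,0,0,0,87.8]])

```text
t: 1.82
ee_pos: [288.2, -436.7, 222.8]
orientation: [2.491, -1.915, 0.001]
ft_force: [0.5, 0.4, -0.5]
width: 87.8
```

Call:
move_arm(motion=[[30,40,0,0,0,0,87.8],[60,80,0,0,0,0,87.8],[90,118,0,0,0,0,87.8],[120,157,0,0,0,0,87.8],[135,177,0,0,0,0,87.8]])

```text
t: 2.23
ee_pos: [414.8, -270.9, 223.0]
orientation: [-2.491, 1.914, -0.001]
ft_force: [0.7, -0.3, 0.4]
width: 87.8
```

Call:
move_arm(motion=[[0,40,0,0,0,0,87.8],[2,80,0,0,0,0,87.8],[4,120,0,0,0,0,87.8],[6,160,0,0,0,0,87.8],[8,180,0,0,0,-0.095,87.8]])

```text
t: 2.65
ee_pos: [421.1, -89.3, 222.7]
orientation: [-2.399, 2.027, 0.001]
ft_force: [0.3, -0.5, -0.9]
width: 87.6
```

Call:
move_arm(motion=[[0,40,0,0,0,0,87.8],[2,80,0,0,0,0,87.8],[4,120,0,0,0,0,87.8],[6,160,0,0,0,0,87.8],[8,180,0,0,0,0,87.8]])

```text
t: 3.07
ee_pos: [429.8, 90.8, 223.0]
orientation: [-2.399, 2.027, -0.0]
ft_force: [0.7, -0.1, 0.7]
width: 87.9
```

Call:
move_arm(motion=[[0,40,-20,0,0,0,87.8],[2,80,-40,0,0,0,87.8],[4,120,-60,0,0,0,87.8],[6,150,-80,0,0,0,87.8],[8,180,-100,0,0,0,87.8]])

```text
t: 3.48
ee_pos: [438.0, 269.8, 122.1]
orientation: [-2.397, 2.028, -0.001]
ft_force: [1.2, 0.7, 0.7]
width: 87.6
```

```bash
cat > st.py <<'E'
from h import *
def st():
    o=get_obs(); m=R.from_rotvec(o["orientation"]).as_matrix(); 
    print("t",round(o["t"],2),"pos",o["ee_pos"].round(1),"yaw",round(float(np.arctan2(m[1,0],m[0,0])),3),"z",m[:,2].round(3),"F",o["ft_force"].round(1),"w",round(o["width"],1))
if __name__=="__main__":
    get_image("top"); st()
E
python3 st.py
```

```text
t 3.53 pos [437.4 273.2 118.4] yaw -1.403 z [-0.002  0.001 -1.   ] F [ 1.1  4.1 -0.6] w 87.7
```

Call:
move_arm(motion=[[17,16,0,0,0,0,87.8],[17,16,0,0,0,0,87.8],[17,16,0,0,0,0,87.8],[17,16,0,0,0,0,87.8]])

```text
t: 3.87
ee_pos: [454.3, 282.8, 122.7]
orientation: [2.397, -2.03, -0.0]
ft_force: [-0.6, 0.1, 1.0]
width: 87.7
```

```bash
python3 - <<'E'
from st import *
t=get_image("top"); s=get_image("side"); st()
cv2.imwrite("pics/a1.png",np.hstack([cv2.resize(crop(t,170,165,260,275,5,""),(400,489)),cv2.resize(crop(s,220,140,310,250,5,""),(400,489))]))
E
```

```text
t 3.97 pos [454.4 282.5 123. ] yaw -1.406 z [-0. -0. -1.] F [-0.6 -0.9 -0.1] w 87.6
```

View pics/a1.png

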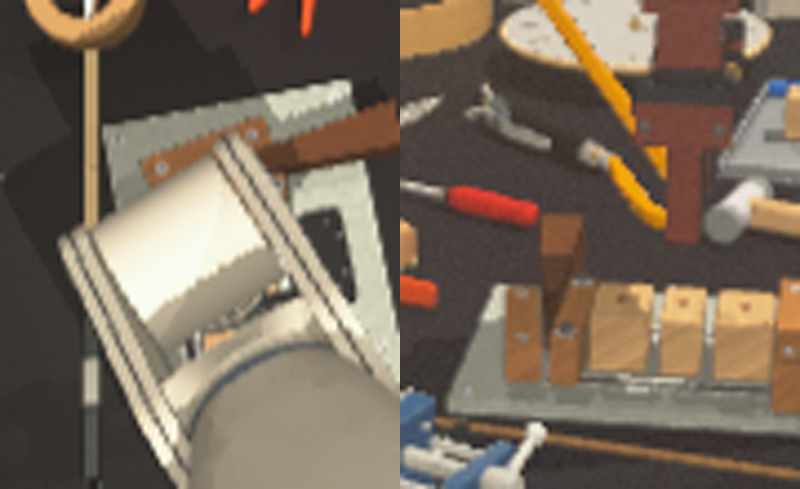

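Side view: the fingers at (685,240) hang over the thin middle blank at (685,330) and are lined up with it. Descending and gripping.

Call:
move_arm(motion=[[0,6,-35,0,0,0,87.8],[0,6,-65,0,0,0,87.8],[0,6,-85,0,0,0,87.8],[0,6,-95,0,0,0,87.8],[0,6,-95,0,0,0,87.8]])

```text
t: 4.38
ee_pos: [453.5, 288.0, 26.2]
orientation: [2.394, -2.029, -0.002]
ft_force: [0.2, -0.4, -0.1]
width: 87.8
```

Call:
move_arm(motion=[[0,0,0,0,0,0,50],[0,0,0,0,0,0,50],[0,0,0,0,0,0,50],[0,0,0,0,0,0,50],[0,0,0,0,0,0,50]])

```text
t: 4.8
ee_pos: [455.5, 289.7, 28.8]
orientation: [-2.397, 2.029, -0.001]
ft_force: [-0.0, -1.4, 7.7]
width: 62.2
```

Call:
move_arm(motion=[[0,0,0,0,0,0,50],[0,0,0,0,0,0,50],[0,0,0,0,0,0,50]])

```text
t: 5.05
ee_pos: [455.6, 289.8, 28.8]
orientation: [-2.397, 2.029, -0.001]
ft_force: [-0.1, -1.5, 7.0]
width: 61.7
```

Call:
move_arm(motion=[[0,0,25,0,0,0,50],[0,0,60,0,0,0,50],[0,0,95,0,0,0,50],[0,0,115,0,0,0,50],[0,0,115,0,0,0,50]])

```text
t: 5.47
ee_pos: [457.4, 291.1, 147.5]
orientation: [-2.392, 2.025, -0.004]
ft_force: [-0.3, 1.3, 0.1]
width: 62.3
```

Call:
move_arm(motion=[[0,-32,0,0,0,0.095,50],[0,-64,0,0,0,0.19,50],[0,-96,0,0,0,0.285,50],[0,-128,0,0,0,0.38,50],[-2,-160,0,0,0,0.478,50]])

```text
t: 5.88
ee_pos: [452.3, 128.1, 142.0]
orientation: [2.813, -1.397, -0.001]
ft_force: [0.5, -0.8, -0.7]
width: 61.7
```

Call:
move_arm(motion=[[0,-32,0,0,0,0.095,50],[0,-64,0,0,0,0.19,50],[0,-96,0,0,0,0.285,50],[0,-128,0,0,0,0.38,50],[-2,-160,0,0,0,0.478,50]])

```text
t: 6.3
ee_pos: [450.4, -32.0, 142.1]
orientation: [3.064, -0.692, -0.001]
ft_force: [0.8, -0.3, -0.3]
width: 61.7
```

Call:
move_arm(motion=[[0,-32,0,0,0,0.095,50],[0,-64,0,0,0,0.19,50],[0,-96,0,0,0,0.285,50],[-2,-128,0,0,0,0.38,50],[-4,-158,0,0,0,0.478,50]])

```text
t: 6.72
ee_pos: [446.1, -190.1, 141.9]
orientation: [-3.141, -0.053, 0.001]
ft_force: [0.2, 0.6, -1.7]
width: 61.9
```

```bash
python3 - <<'E'
from st import *
for i in range(5): t=get_image("top")
s=get_image("side"); st()
cv2.imwrite("pics/a2.png",np.hstack([crop(t,185,178,265,268,5,""),crop(s,230,135,310,225,5,"")]))
E
```

```text
t 7.02 pos [ 446.3 -187.6  142.1] yaw 0.028 z [-0.001  0.001 -1.   ] F [-0.1 -0.   0.1] w 62.1
```

Call:
move_arm(motion=[[0,0,-40,0,0,0,50],[0,0,-80,0,0,0,50],[0,0,-105,0,0,0,50],[0,0,-116,0,0,0,50],[0,0,-121,0,0,0,50]])

```text
t: 7.43
ee_pos: [445.8, -187.0, 20.0]
orientation: [-3.14, -0.047, 0.005]
ft_force: [-0.1, 0.8, -0.4]
width: 61.9
```

Call:
move_arm(motion=[[0,0,-1,0,0,0,50],[0,0,-1,0,0,0,87.8],[0,0,-1,0,0,0,87.8],[0,0,-1,0,0,0,87.8],[0,0,-1,0,0,0,87.8]])

```text
t: 7.85
ee_pos: [447.7, -188.9, 21.7]
orientation: [3.14, 0.046, 0.003]
ft_force: [-1.1, -0.2, 0.2]
width: 85.3
```

Call:
move_arm(motion=[[0,0,20,0,0,0,87.8],[0,0,60,0,0,0,87.8],[4,-30,90,0,0,0.04,87.8],[9,-70,90,0,0,0.04,87.8],[9,-76,90,0,0,0.04,87.8]])

```text
t: 8.27
ee_pos: [459.5, -270.2, 114.4]
orientation: [3.133, 0.106, 0.013]
ft_force: [0.2, -0.0, -0.9]
width: 88.0
```

```bash
python3 - <<'E'
from st import *
for i in range(3): t=get_image("top")
s=get_image("side"); st()
cv2.imwrite("pics/a2.png",np.hstack([crop(t,185,178,265,268,5,""),crop(s,290,145,360,235,5,"")]))
E
```

```text
t 8.47 pos [ 454.8 -263.6  110.2] yaw 0.068 z [-0.002  0.001 -1.   ] F [-0.3 -0.3  0.1] w 87.7
```

View pics/a2.png

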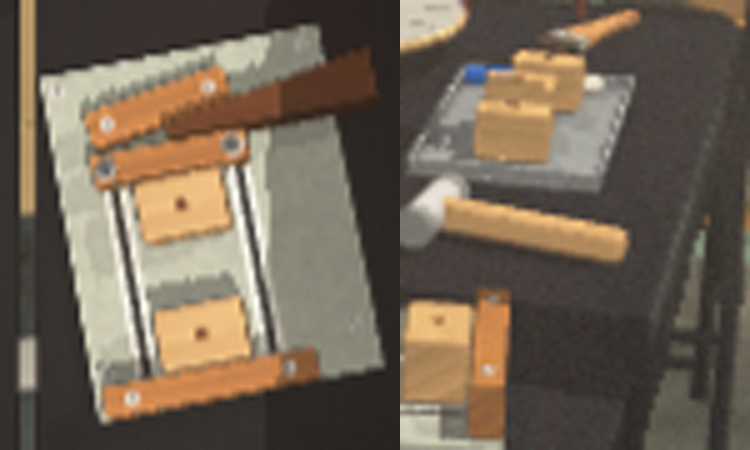

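The cramp now holds two full blanks, hole marks at (180,204) and (201,333), with the middle empty. Thin_1 stands upright in the tray at (515,130), and the spare behind it is at (550,80). Gripping the spare.

Call:
move_arm(motion=[[0,0,-35,0,0,0,87.8],[0,0,-65,0,0,0,87.8],[0,0,-82,0,0,0,87.8],[0,0,-90,0,0,0,87.8],[0,0,-90,0,0,0,87.8]])

```text
t: 8.88
ee_pos: [454.1, -262.4, 18.6]
orientation: [-3.137, -0.11, 0.007]
ft_force: [0.2, 0.1, -0.3]
width: 87.6
```

Call:
move_arm(motion=[[0,0,0,0,0,0,50],[0,0,0,0,0,0,50],[0,0,0,0,0,0,50],[0,0,0,0,0,0,50],[0,0,0,0,0,0,50]])

```text
t: 9.3
ee_pos: [456.4, -264.8, 21.7]
orientation: [3.139, 0.108, 0.002]
ft_force: [-1.0, 0.7, 5.0]
width: 61.6
```

Call:
move_arm(motion=[[0,0,0,0,0,0,50],[0,0,0,0,0,0,50],[0,0,30,0,0,0,50],[0,0,70,0,0,0,50],[0,0,110,0,0,0,50]])

```text
t: 9.72
ee_pos: [454.9, -264.0, 131.2]
orientation: [-3.138, -0.108, 0.004]
ft_force: [1.2, -1.6, 0.1]
width: 62.0
```

Call:
move_arm(motion=[[0,0,12,0,0,0,50],[0,0,12,0,0,0,50],[0,0,12,0,0,0,50]])

```text
t: 9.97
ee_pos: [456.0, -264.7, 143.2]
orientation: [3.139, 0.108, 0.002]
ft_force: [-0.8, 0.0, -0.9]
width: 62.0
```

```bash
python3 - <<'E'
from st import *
for i in range(1): t=get_image("top")
st()
E
```

```text
t 10.02 pos [ 455.2 -264.2  142. ] yaw 0.069 z [-0.001  0.    -1.   ] F [ 0.2 -0.1 -0.9] w 62.1
```

Call:
move_arm(motion=[[0,28,0,0,0,-0.074,50],[0,56,0,0,0,-0.148,50],[0,84,0,0,0,-0.222,50],[0,112,0,0,0,-0.296,50],[0,138,0,0,0,-0.369,50]])

```text
t: 10.43
ee_pos: [454.1, -124.8, 140.5]
orientation: [-3.105, 0.476, 0.007]
ft_force: [1.0, 0.4, -1.2]
width: 62.2
```

Call:
move_arm(motion=[[0,28,0,0,0,-0.074,50],[0,56,0,0,0,-0.148,50],[0,84,0,0,0,-0.222,50],[0,112,0,0,0,-0.296,50],[0,138,0,0,0,-0.369,50]])

```text
t: 10.85
ee_pos: [454.1, 12.9, 140.7]
orientation: [2.964, -1.036, -0.006]
ft_force: [0.5, -0.5, -0.7]
width: 61.7
```

Call:
move_arm(motion=[[0,28,0,0,0,-0.074,50],[0,56,0,0,0,-0.148,50],[0,84,0,0,0,-0.222,50],[0,112,0,0,0,-0.296,50],[0,138,0,0,0,-0.369,50]])

```text
t: 11.27
ee_pos: [454.2, 150.6, 140.6]
orientation: [2.723, -1.562, -0.004]
ft_force: [1.5, -0.1, -1.2]
width: 61.6
```

Call:
move_arm(motion=[[0,28,0,0,0,-0.074,50],[0,56,0,0,0,-0.148,50],[0,84,0,0,0,-0.222,50],[0,112,0,0,0,-0.296,50],[0,138,0,0,0,-0.368,50]])

```text
t: 11.68
ee_pos: [454.4, 288.3, 140.3]
orientation: [2.39, -2.033, -0.002]
ft_force: [0.9, 0.2, -2.1]
width: 61.8
```

```bash
python3 - <<'E'
from st import *
for i in range(5): t=get_image("side")
st()
E
```

```text
t 11.93 pos [454.6 286.4 140.9] yaw -1.405 z [-0.003 -0.002 -1.   ] F [-0.4  0.1 -0.9] w 62.0
```

Call:
move_arm(motion=[[0.5,3,0,0,0,0,50],[0.5,3,-15,0,0,0,50],[0.5,3,-40,0,0,0,50],[0.5,3,-52,0,0,0,50],[0.5,3,-52,0,0,0,50]])

```text
t: 12.35
ee_pos: [454.5, 288.5, 88.1]
orientation: [2.392, -2.029, -0.003]
ft_force: [-0.9, -0.5, -0.5]
width: 62.0
```

Call:
move_arm(motion=[[0,0,-12,0,0,0,50],[0,0,-24,0,0,0,50],[0,0,-36,0,0,0,50],[0,0,-47,0,0,0,50],[0,0,-54,0,0,0,50]])

```text
t: 12.77
ee_pos: [455.9, 290.2, 35.2]
orientation: [2.396, -2.03, -0.001]
ft_force: [0.4, -0.3, -1.0]
width: 61.8
```

Call:
move_arm(motion=[[0,0,-3,0,0,0,50],[0,0,-5,0,0,0,50],[0,0,-5,0,0,0,50]])

```text
t: 13.02
ee_pos: [456.3, 290.4, 31.4]
orientation: [2.397, -2.031, -0.0]
ft_force: [0.4, -0.3, -0.9]
width: 62.0
```

```bash
python3 - <<'E'
from st import *
s=get_image("side"); st()
cv2.imwrite("pics/a3.png",crop(s,225,175,320,245,6,""))
E
```

```text
t 13.07 pos [456.5 290.6  31.7] yaw -1.406 z [ 0.  0. -1.] F [ 0.4 -0.4 -0.8] w 62.0
```

View pics/a3.png

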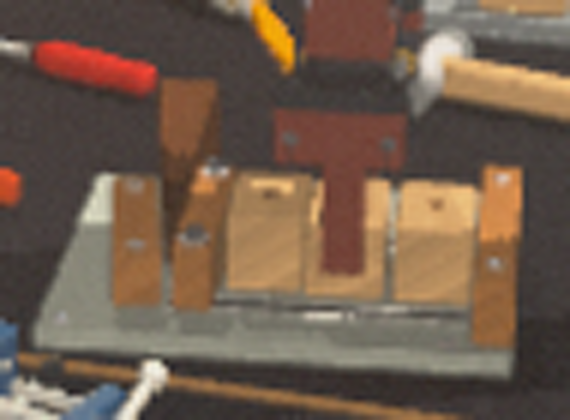

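The spare sits in the middle slot at (345,230), between both neighbours. Setting it down, releasing, then a check picture.

Call:
move_arm(motion=[[-0.5,-1,-1,0,0,0,50],[-0.5,-1,-2,0,0,0,50],[-0.5,-1,-2,0,0,0,50],[-0.5,-1,-2,0,0,0,87.8],[-0.5,-1,-2,0,0,0,87.8]])

```text
t: 13.48
ee_pos: [456.2, 289.6, 30.1]
orientation: [-2.396, 2.031, -0.0]
ft_force: [0.5, -0.3, -0.4]
width: 72.1
```

Call:
move_arm(motion=[[0,0,0,0,0,0,87.8],[0,0,0,0,0,0,87.8],[0,0,20,0,0,0,87.8],[0,0,55,0,0,0,87.8],[0,0,90,0,0,0,87.8]])

```text
t: 13.9
ee_pos: [454.8, 288.8, 119.6]
orientation: [2.394, -2.029, -0.002]
ft_force: [0.4, 0.5, -0.0]
width: 87.8
```

Call:
move_arm(motion=[[0,-30,10,0,0,-0.05,87.8],[-2,-60,10,0,0,-0.1,87.8],[-3,-90,10,0,0,-0.15,87.8],[-4,-120,10,0,0,-0.2,87.8],[-5,-148,10,0,0,-0.25,87.8]])

```text
t: 14.32
ee_pos: [450.5, 140.1, 129.9]
orientation: [-2.122, 2.316, -0.0]
ft_force: [0.4, -0.8, 0.1]
width: 87.8
```

Call:
move_arm(motion=[[-1,-30,0,0,0,-0.03,87.8],[-2,-60,0,0,0,-0.07,87.8],[-4,-90,0,0,0,-0.07,87.8],[-5,-120,0,0,0,-0.07,87.8],[-6,-145,0,0,0,-0.07,87.8]])

```text
t: 14.73
ee_pos: [444.5, -5.3, 129.7]
orientation: [2.042, -2.387, 0.0]
ft_force: [0.4, 0.7, -1.2]
width: 87.8
```

```bash
python3 - <<'E'
from st import *
for i in range(4):t=get_image("top")
s=get_image("side"); st()
cv2.imwrite("pics/a4.png",np.hstack([crop(t,180,175,260,265,5,""),crop(s,265,145,345,235,5,"")]))
E
```

```text
t 14.98 pos [444.9  -3.3 129.7] yaw -1.727 z [ 0.  0. -1.] F [-0.9 -0.2 -0.1] w 87.9
```

View pics/a4.png

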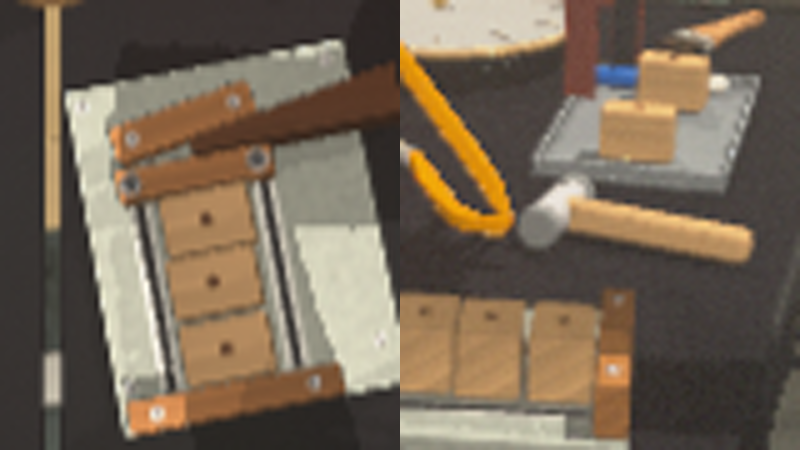

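The top picture shows all three full blanks in a row, marks at (206,219), (213,282) and (226,349), and the side picture shows them upright with thin_1 upright in the tray at (638,130). Now the mallet, at (640,225).

Call:
move_arm(motion=[[0,-2,-35,0,0,0,87.8],[0,-2,-70,0,0,0,87.8],[0,-2,-100,0,0,0,87.8],[0,-2,-118,0,0,0,87.8],[0,-2,-125,0,0,0,87.8]])

```text
t: 15.4
ee_pos: [443.2, -4.3, 2.2]
orientation: [2.043, -2.383, -0.005]
ft_force: [-0.2, -0.1, -0.0]
width: 87.8
```

Call:
move_arm(motion=[[0,0,0,0,0,0,10],[0,0,0,0,0,0,10],[0,0,0,0,0,0,10],[0,0,0,0,0,0,10],[0,0,0,0,0,0,10]])

```text
t: 15.82
ee_pos: [445.7, -5.5, 5.8]
orientation: [-2.042, 2.386, -0.002]
ft_force: [0.0, -0.3, 0.9]
width: 58.1
```

Call:
move_arm(motion=[[0,0,0,0,0,0,10],[0,0,0,0,0,0,10],[0,0,0,0,0,0,10],[0,0,0,0,0,0,10],[0,0,0,0,0,0,10]])

```text
t: 16.23
ee_pos: [444.9, -5.6, 4.7]
orientation: [-2.042, 2.387, -0.0]
ft_force: [-0.7, -0.1, -0.0]
width: 24.4
```

```bash
python3 - <<'E'
from st import *
s=get_image("side"); st()
E
```

```text
t 16.28 pos [444.9  -5.6   4.7] yaw -1.726 z [ 0.  0. -1.] F [ 0.4 -0.6  1.7] w 22.1
```

Call:
move_arm(motion=[[0,0,20,0,0,0,10],[0,0,45,0,0,0,10],[0,0,70,0,0,0,10],[0,0,80,0,0,0,10],[0,0,80,0,0,0,10]])

```text
t: 16.7
ee_pos: [446.3, -5.6, 86.4]
orientation: [-2.04, 2.385, -0.004]
ft_force: [0.8, 0.9, -3.6]
width: 21.5
```

Call:
move_arm(motion=[[5,17,0,0,0,0.08,10],[14,34,0,0,0,0.16,10],[24,51,0,0,0,0.24,10],[34,68,0,0,0,0.32,10],[45,85,0,0,0,0.404,10]])

```text
t: 17.12
ee_pos: [489.1, 80.1, 83.0]
orientation: [2.482, -1.923, -0.003]
ft_force: [0.3, -0.3, -2.9]
width: 22.0
```

```bash
python3 - <<'E'
from st import *
for i in range(4):t=get_image("top")
s=get_image("side"); st()
a=np.array([304,211.]);b=np.array([410,0.]);n=np.array([-(b-a)[1],(b-a)[0]])
for f in np.linspace(0,.8,6):
    u=np.array([281.6,188.8])*(1-f)+np.array([211,0])*f; o,d=ray(s,u)
    ks=np.linspace(600,2600,2001); P=o+ks[:,None]*d; e=np.abs((proj(t,P)-a)@n); print("hose",P[e.argmin()].round())
cv2.imwrite("pics/a5.png",np.hstack([crop(t,180,165,330,275,3,""),crop(s,225,120,335,230,3,"")]))
E
```

```text
t 17.37 pos [488.4  79.1  83.4] yaw -1.323 z [-0.003 -0.001 -1.   ] F [ 0.1 -0.5 -2.6] w 21.8
hose [535.  -6.   1.]
hose [589. -31. 113.]
hose [643. -55. 224.]
hose [697. -80. 334.]
hose [ 751. -103.  444.]
hose [ 804. -128.  552.]
```

View pics/a5.png

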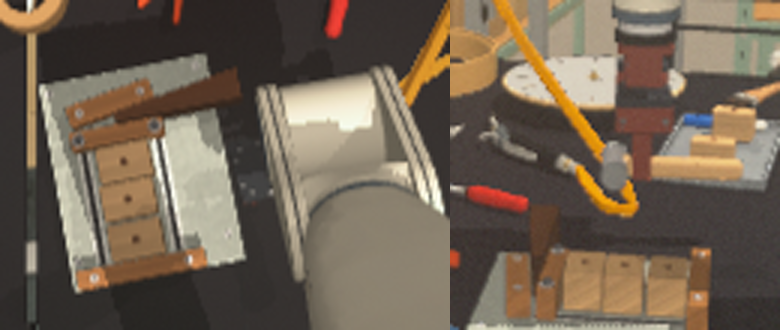

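The mallet is held level, head at (615,165) in the side view. The hose stays well clear at x > 535, y < 0. Going to the stand-off in front of the wedge head.

Call:
move_arm(motion=[[35,3,0,0,0,0,10],[65,6,0,0,0,0,10],[84,6,-15,0,0,0,10],[84,6,-45,0,0,0,10],[84,6,-53,0,0,0,10]])

```text
t: 17.78
ee_pos: [572.0, 84.1, 28.2]
orientation: [2.475, -1.93, -0.005]
ft_force: [-1.3, -0.2, -2.9]
width: 22.0
```

Call:
move_arm(motion=[[0,0,0,0,0,0,10],[0,0,0,0,0,0,10]])

```text
t: 17.95
ee_pos: [572.0, 84.7, 31.0]
orientation: [2.477, -1.928, -0.004]
ft_force: [0.6, -0.5, -2.7]
width: 21.7
```

```bash
python3 - <<'E'
from st import *
t=get_image("top")
s=get_image("side"); st()
cv2.imwrite("pics/a6.png",np.hstack([crop(t,180,165,290,255,4,""),crop(s,235,150,325,240,4,"")]))
E
```

```text
t 18.05 pos [573.6  85.2  32.6] yaw -1.322 z [ 0.  0. -1.] F [ 0.   0.7 -1.8] w 22.2
```

View pics/a6.png

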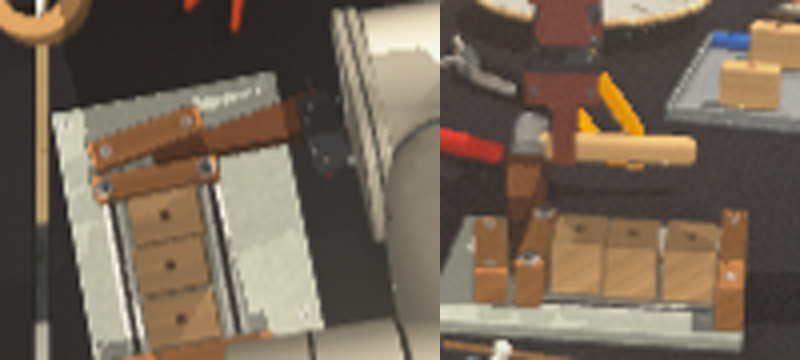

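The head at (530,130) is lined up behind the wedge's thick end at (525,165). Pushing the wedge in gently first, through its free travel.

Call:
move_arm(motion=[[-2,8,0,0,0,0,10],[-4,16,0,0,0,0,10],[-6,24,0,0,0,0,10],[-9,32,0,0,0,0,10],[-11,40,0,0,0,0,10]])

```text
t: 18.47
ee_pos: [562.5, 126.5, 32.1]
orientation: [-2.48, 1.928, -0.001]
ft_force: [0.7, -2.6, -1.8]
width: 21.5
```

Call:
move_arm(motion=[[-2,7,0,0,0,0,10],[-4,14,0,0,0,0,10],[-6,21,0,0,0,0,10],[-8,28,0,0,0,0,10],[-11,35,0,0,0,0,10]])

```text
t: 18.88
ee_pos: [551.8, 161.1, 31.6]
orientation: [-2.48, 1.929, -0.0]
ft_force: [1.9, -2.0, -3.2]
width: 21.9
```

```bash
python3 - <<'E'
from st import *
st()
s=get_image("side"); t=get_image("top");st()
cv2.imwrite("pics/a7.png",np.hstack([crop(t,180,165,290,255,4,""),crop(s,235,150,325,240,4,"")]))
for p in(t,s): print([(np.round(d["location"],1),round(d["p"],2)) for d in mark_of(p,"wedge_head")[:3]], [(np.round(d["location"],1),round(d["p"],2)) for d in mark_of(p,"mallet_face")[:3]])
E
```

```text
t 18.88 pos [551.8 161.1  31.6] yaw -1.322 z [ 0. -0. -1.] F [ 1.9 -2.  -3.2] w 21.9
t 18.98 pos [551.5 161.7  31.6] yaw -1.321 z [ 0.  0. -1.] F [-0.2 -0.1 -2.4] w 22.0
[(array([197.4, 242. ]), 0.77)] [(array([228.2, 375.8]), 0.64)]
[(array([200.4, 256.3]), 0.62), (array([262.7, 284. ]), 0.53)] [(array([201.8, 259.3]), 0.65), (array([219.2, 261.9]), 0.61)]
```

Call:
move_arm(motion=[[-2,5,0,0,0,0,10],[-3,10,0,0,0,0,10],[-5,14,0,0,0,0,10],[-6,18,0,0,0,0,10]])

```text
t: 19.52
ee_pos: [545.7, 178.7, 31.7]
orientation: [2.48, -1.929, 0.0]
ft_force: [0.2, -3.7, -1.2]
width: 21.8
```

Call:
move_arm(motion=[[-1,4,0,0,0,0,10],[-2,8,0,0,0,0,10]])

```text
t: 19.68
ee_pos: [542.8, 185.8, 31.5]
orientation: [2.478, -1.926, -0.001]
ft_force: [-0.7, -25.3, 1.7]
width: 21.5
```

```bash
python3 - <<'E'
from st import *
st()
s=get_image("side"); t=get_image("top");st()
cv2.imwrite("pics/a7.png",np.hstack([crop(t,180,165,290,255,4,""),crop(s,235,150,325,240,4,"")]))
E
```

```text
t 19.68 pos [542.8 185.8  31.5] yaw -1.321 z [-0.002 -0.002 -1.   ] F [ -0.7 -25.3   1.7] w 21.5
t 19.78 pos [543.1 185.4  31.5] yaw -1.322 z [-0.002 -0.002 -1.   ] F [  0.5 -11.9  -0.7] w 22.2
```

View pics/a7.png

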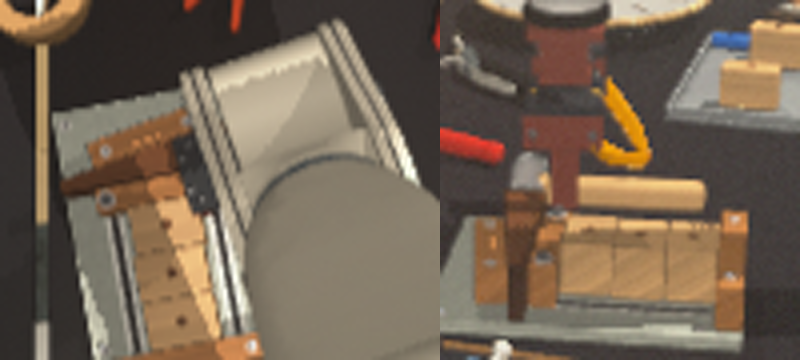

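The row has closed up (blanks touching, side view 560–720) and the wedge stopped exactly where the geometry predicts. Now firm taps.

Call:
move_arm(motion=[[2,-8,0,0,0,0,10],[4,-16,0,0,0,0,10],[6,-25,0,0,0,0,10],[6,-25,0,0,0,0,10],[6,-25,0,0,0,0,10]])

```text
t: 20.2
ee_pos: [550.1, 161.0, 31.7]
orientation: [-2.478, 1.93, 0.0]
ft_force: [0.3, -0.2, -1.8]
width: 22.0
```

Call:
move_arm(motion=[[-2,10,0,0,0,0,10],[-4,20,0,0,0,0,10],[-7,29,0,0,0,0,10]])

```text
t: 20.45
ee_pos: [540.4, 188.8, 31.1]
orientation: [2.476, -1.922, -0.002]
ft_force: [-4.1, -45.6, 8.1]
width: 23.1
```

Call:
move_arm(motion=[[2,-8,0,0,0,0,10],[4,-16,0,0,0,0,10],[7,-28,0,0,0,0,10],[7,-28,0,0,0,0,10],[7,-28,0,0,0,0,10]])

```text
t: 20.87
ee_pos: [550.2, 162.2, 31.8]
orientation: [-2.478, 1.93, -0.0]
ft_force: [0.9, -0.3, -2.8]
width: 22.2
```

Call:
move_arm(motion=[[-2,10,0,0,0,0,10],[-4,20,0,0,0,0,10],[-7,30,0,0,0,0,10]])

```text
t: 21.12
ee_pos: [540.1, 189.9, 31.1]
orientation: [2.475, -1.92, -0.001]
ft_force: [-2.6, -59.3, 7.4]
width: 23.5
```

```bash
python3 st.py
```

```text
t 21.17 pos [539.1 189.7  30.8] yaw -1.319 z [-0.007 -0.008 -1.   ] F [  2.8 -32.6   4.4] w 23.7
```

Call:
move_arm(motion=[[2,-8,0,0,0,0,10],[4,-16,0,0,0,0,10],[7,-29,0,0,0,0,10],[7,-29,0,0,0,0,10],[7,-29,0,0,0,0,10]])

```text
t: 21.58
ee_pos: [550.1, 163.2, 31.7]
orientation: [-2.479, 1.93, 0.0]
ft_force: [0.2, 0.2, -2.2]
width: 21.4
```

Call:
move_arm(motion=[[-2,10,0,0,0,0,10],[-4,20,0,0,0,0,10],[-7,30,0,0,0,0,10]])

```text
t: 21.83
ee_pos: [539.2, 190.0, 30.8]
orientation: [2.473, -1.918, -0.002]
ft_force: [-5.5, -62.9, 5.7]
width: 23.8
```

Call:
move_arm(motion=[[2,-8,0,0,0,0,10],[4,-16,0,0,0,0,10],[7,-29,0,0,0,0,10],[7,-29,0,0,0,0,10],[7,-29,0,0,0,0,10]])

```text
t: 22.25
ee_pos: [550.3, 164.3, 31.8]
orientation: [-2.478, 1.93, -0.0]
ft_force: [0.3, 0.6, -3.1]
width: 21.7
```

Call:
move_arm(motion=[[-2,10,0,0,0,0,10],[-4,20,0,0,0,0,10],[-7,30,0,0,0,0,10]])

```text
t: 22.5
ee_pos: [538.8, 190.4, 30.7]
orientation: [2.472, -1.917, -0.002]
ft_force: [-7.3, -61.9, 5.9]
width: 24.3
```

Call:
move_arm(motion=[[2,-8,0,0,0,0,10],[4,-16,0,0,0,0,10],[7,-30,0,0,0,0,10],[7,-30,0,0,0,0,10],[7,-30,0,0,0,0,10]])

```text
t: 22.92
ee_pos: [550.3, 164.3, 31.8]
orientation: [-2.478, 1.93, -0.0]
ft_force: [0.2, 0.6, -2.0]
width: 22.1
```

```bash
python3 - <<'E'
from st import *
s=get_image("side"); t=get_image("top");st()
cv2.imwrite("pics/a8.png",np.hstack([crop(t,180,165,290,255,4,""),crop(s,235,150,325,240,4,"")]))
E
```

```text
t 23.02 pos [550.1 164.7  31.8] yaw -1.322 z [ 0.  0. -1.] F [-0.3 -0.2 -3.1] w 21.8
```

No pictures left to view, so I go on by numbers. Two more identical taps to confirm the wedge no longer advances.

Call:
move_arm(motion=[[-2,10,0,0,0,0,10],[-4,20,0,0,0,0,10],[-6,30,0,0,0,0,10]])

```text
t: 23.27
ee_pos: [539.4, 190.3, 30.6]
orientation: [2.472, -1.917, -0.003]
ft_force: [-8.4, -62.3, 5.5]
width: 24.6
```

Call:
move_arm(motion=[[2,-8,0,0,0,0,10],[4,-16,0,0,0,0,10],[6,-30,0,0,0,0,10],[6,-30,0,0,0,0,10],[6,-30,0,0,0,0,10]])

```text
t: 23.68
ee_pos: [550.1, 164.2, 31.8]
orientation: [-2.479, 1.93, -0.0]
ft_force: [-0.1, 0.9, -2.3]
width: 22.1
```

Call:
move_arm(motion=[[-2,10,0,0,0,0,10],[-4,20,0,0,0,0,10],[-6,30,0,0,0,0,10]])

```text
t: 23.93
ee_pos: [539.4, 190.4, 30.7]
orientation: [2.472, -1.917, -0.003]
ft_force: [-9.4, -61.5, 7.2]
width: 24.1
```

Call:
move_arm(motion=[[2,-8,0,0,0,0,10],[4,-16,0,0,0,0,10],[6,-30,0,0,0,0,10],[6,-30,0,0,0,0,10],[6,-30,0,0,0,0,10]])

```text
t: 24.35
ee_pos: [550.2, 164.3, 31.8]
orientation: [-2.479, 1.93, -0.0]
ft_force: [0.0, 0.4, -1.7]
width: 21.5
```

```bash
python3 - <<'E'
from st import *
s=get_image("side"); t=get_image("top");st()
for p,n in((t,"top"),(s,"side")):
  for l in("wedge","wedge_head","mallet","mallet_face","jaw","blank_1","thin_1"): print(n,l,[(np.round(d["location"],1).tolist(),round(d["p"],2)) for d in mark_of(p,l)[:4]])
E
```

```text
t 24.45 pos [550.1 164.7  31.8] yaw -1.322 z [ 0.  0. -1.] F [ 0.2  0.2 -2.2] w 22.0
top wedge [([206.0, 238.0], 0.67), ([214.5, 221.7], 0.53)]
top wedge_head [([198.4, 236.5], 0.56), ([231.1, 226.1], 0.32)]
top mallet []
top mallet_face [([152.1, 257.2], 0.45)]
top jaw [([216.9, 222.2], 0.57)]
top blank_1 [([224.4, 222.1], 0.64), ([233.9, 226.4], 0.55), ([242.9, 226.8], 0.48)]
top thin_1 [([228.5, 398.2], 0.8), ([231.2, 103.3], 0.77), ([230.3, 356.7], 0.59), ([255.2, 124.2], 0.53)]
side wedge [([211.5, 257.3], 0.73), ([202.8, 250.8], 0.53), ([171.0, 315.3], 0.38)]
side wedge_head [([205.9, 259.3], 0.59), ([262.5, 283.9], 0.24)]
side mallet [([196.4, 269.4], 0.56), ([223.6, 286.3], 0.27)]
side mallet_face [([200.1, 250.8], 0.8)]
side jaw [([221.7, 263.4], 0.54)]
side blank_1 [([222.6, 286.3], 0.76), ([220.8, 297.4], 0.59), ([219.2, 273.2], 0.51), ([211.8, 255.7], 0.17)]
side thin_1 [([294.8, 232.2], 0.91), ([292.3, 279.0], 0.83), ([179.4, 314.3], 0.52), ([166.8, 320.5], 0.5)]
```

Call:
move_arm(motion=[[5,-20,0,0,0,0,10],[8,-35,15,0,0,0,10],[0,-60,45,0,0,0,10],[-25,-75,55,0,0,0,10],[-55,-85,55,0,0,0,10]])

```text
t: 25.57
ee_pos: [497.9, 78.4, 89.3]
orientation: [-2.475, 1.927, -0.008]
ft_force: [1.1, 0.5, -1.7]
width: 21.9
```

Call:
move_arm(motion=[[-10,-17,0,0,0,-0.08,10],[-20,-34,0,0,0,-0.16,10],[-30,-51,0,0,0,-0.24,10],[-40,-68,0,0,0,-0.32,10],[-50,-85,0,0,0,-0.4,10]])

```text
t: 25.98
ee_pos: [444.4, -6.3, 86.9]
orientation: [-2.042, 2.386, -0.001]
ft_force: [0.3, 0.2, -2.3]
width: 22.3
```

Call:
move_arm(motion=[[0,0,0,0,0,0,10],[0,0,0,0,0,0,10],[0,0,0,0,0,0,10]])

```text
t: 26.23
ee_pos: [445.6, -5.4, 86.9]
orientation: [-2.048, 2.381, -0.001]
ft_force: [0.1, 0.6, -3.2]
width: 22.0
```

```bash
python3 - <<'E'
from st import *
t=get_image("top"); s=get_image("side");st()
from scipy.optimize import least_squares
def tri2(a,b):
    return least_squares(lambda X:np.r_[proj(t,X)[0]-a,proj(s,X)[0]-b],[500,200,30.]).x.round(1)
out={}
for l in("wedge","wedge_head","mallet","mallet_face","jaw"):
    A=mark_of(t,l);B=mark_of(s,l)
    print(l,[d["p"] for d in A[:2]],[d["p"] for d in B[:2]], tri2(A[0]["location"][::-1],B[0]["location"][::-1]) if A and B else None)
A=mark_of(t,"blank_1");print([(atz(t,d["location"][::-1],12).round(1),round(d["p"],2)) for d in A])
# dark hole marks on the blanks' tops, z=57
g=cv2.cvtColor(t["color"],cv2.COLOR_RGB2HSV); print(g[215:250:1,222].tolist()[::3])
np.save("t.npy",t["color"]);np.save("s.npy",s["color"])
E
```

```text
t 26.33 pos [445.7  -5.   86.8] yaw -1.72 z [ 0.001  0.    -1.   ] F [ 0.3 -0.5 -2.1] w 21.8
wedge [0.83] [0.57] [560.7 239.4   5.8]
wedge_head [0.8, 0.68] [0.58, 0.56] [558.4 239.2 -21.1]
mallet [] [0.55, 0.42] None
mallet_face [] [0.33] None
jaw [0.57] [0.76] [516.5 296.8   9. ]
[(array([448.5, 282.9,  12. ]), 0.8), (array([739.5, 166.9,  12. ]), 0.73), (array([412.9, 281.3,  12. ]), 0.67), (array([494.6, 302.4,  12. ]), 0.5)]
[[15, 123, 149], [16, 123, 168], [13, 130, 108], [16, 122, 159], [15, 119, 156], [15, 121, 168], [12, 138, 85], [16, 120, 159], [15, 119, 129], [16, 121, 166], [15, 122, 172], [15, 120, 159]]
```

The wedge head is at about (561,239), where full clamping puts it. Laying the mallet down at its old place beside the cramp.

Call:
move_arm(motion=[[0,0,-30,0,0,0,10],[0,0,-55,0,0,0,10],[0,0,-70,0,0,0,10],[0,0,-77,0,0,0,10],[0,0,-80,0,0,0,10]])

```text
t: 27.3
ee_pos: [444.3, -5.6, 5.7]
orientation: [2.046, -2.382, -0.002]
ft_force: [-0.0, 0.3, -1.7]
width: 21.9
```

Call:
move_arm(motion=[[0,0,0,0,0,0,10],[0,0,-1.5,0,0,0,10],[0,0,-1.5,0,0,0,10]])

```text
t: 27.55
ee_pos: [445.5, -5.6, 5.8]
orientation: [-2.047, 2.382, -0.002]
ft_force: [0.6, 0.6, -2.6]
width: 22.1
```

Call:
move_arm(motion=[[0,0,0,0,0,0,60],[0,0,0,0,0,0,87.8],[0,0,0,0,0,0,87.8],[0,0,0,0,0,0,87.8],[0,0,0,0,0,0,87.8]])

```text
t: 27.97
ee_pos: [445.1, -5.6, 5.4]
orientation: [-2.047, 2.383, -0.001]
ft_force: [-0.6, -0.2, -0.9]
width: 52.0
```

Call:
move_arm(motion=[[0,0,0,0,0,0,87.8],[0,0,15,0,0,0,87.8],[0,0,50,0,0,0,87.8],[0,0,90,0,0,0,87.8],[0,0,130,0,0,0,87.8]])

```text
t: 28.38
ee_pos: [443.8, -5.5, 136.1]
orientation: [2.046, -2.381, -0.003]
ft_force: [1.6, 0.2, -0.3]
width: 84.8
```

Call:
move_arm(motion=[[0,0,30,0,0,0,87.8],[-15,-30,60,0,0,0,87.8],[-25,-60,80,0,0,0,87.8],[-30,-100,90,0,0,0,87.8],[-30,-140,90,0,0,0,87.8]])

```text
t: 28.8
ee_pos: [415.0, -146.9, 228.1]
orientation: [-2.048, 2.379, -0.007]
ft_force: [1.1, -0.3, -0.4]
width: 87.9
```

```bash
python3 - <<'E'
from st import *
for i in range(4): t=get_image("top")
s=get_image("side");st()
from scipy.optimize import least_squares
def tri2(a,b):
    return least_squares(lambda X:np.r_[proj(t,X)[0]-a,proj(s,X)[0]-b],[500,200,30.]).x.round(1)
for l in("wedge","wedge_head","mallet","mallet_face","jaw"):
    A=mark_of(t,l);B=mark_of(s,l)
    print(l,[round(d["p"],2) for d in A[:2]],[round(d["p"],2) for d in B[:2]], tri2(A[0]["location"][::-1],B[0]["location"][::-1]) if A and B else None)
c=np.array([488.34,295.1,0]);Rz=R.from_euler('z',.1663).as_matrix()
def holes(p,z,W,n,name):
    # W: list of approximate world hole places; look for darkest weighted centre nearby
    g=cv2.cvtColor(p["color"],cv2.COLOR_RGB2GRAY); bh=cv2.morphologyEx(g,cv2.MORPH_BLACKHAT,np.ones((7,7),np.uint8)).astype(float)
    for w in W:
        u=proj(p,w)[0]; x,y=u.round().astype(int); k=bh[y-3:y+4,x-3:x+4]; k=k*(k>k.max()*.4)
        yy,xx=np.mgrid[y-3:y+4,x-3:x+4]; v=np.array([(k*xx).sum(),(k*yy).sum()])/k.sum(); q=atz(p,v,z)
        print(name,"hole",v.round(1),q.round(1),"cramp frame",(Rz.T@(q-c)).round(1),k.max())
W=[Rz@[x,0,57]+c for x in(-82,-40,2)]
holes(t,57,W,0,"top");holes(s,57,W,0,"side")
E
```

```text
t 29.05 pos [ 414.3 -145.3  224.8] yaw -1.723 z [-0.001  0.001 -1.   ] F [-0.6 -0.1  0.1] w 87.8
wedge [0.74, 0.73] [0.72] [ 541.9   -6.2 -113.1]
wedge_head [0.83, 0.39] [0.77] [569.3 234.1  35.9]
mallet [0.79] [0.84] [447.8  -8.6 -11.7]
mallet_face [0.96, 0.46] [0.62] [496.2  25.2   4.3]
jaw [0.5] [0.64, 0.21] [521.8 297.7   2.2]
top hole [224.8 244.8] [408.4 282.6  57. ] cramp frame [-80.9   0.9  57. ] 75.0
top hole [222.4 232.8] [449.8 290.2  57. ] cramp frame [-38.8   1.5  57. ] 78.0
top hole [221.1 220.5] [492.1 294.2  57. ] cramp frame [ 3.6 -1.5 57. ] 75.0
side hole [298.2 208.2] [408.1 280.1  57. ] cramp frame [-81.6  -1.5  57. ] 37.0
side hole [284.8 208. ] [449.7 291.6  57. ] cramp frame [-38.7   2.9  57. ] 47.0
side hole [271.9 206.8] [491.9 294.8  57. ] cramp frame [ 3.4 -0.8 57. ] 45.0
```

```bash
python3 -c "
from workcell import *
print(close_job())"
```

```text
the job is handed in; nothing more can be done
None
```

The job is done and handed in at about 29 s of the 69 s allowed.

- **Swap:** I took the thin middle blank out of the cramp and stood it upright in the empty end of the tray. The full-width spare is now in its place, upright.
- **Clamping:** I pushed the wedge in with the mallet through its free travel and gave it six firm taps. The last four read about 62 N and stopped at the same point within 0.5 mm, so it goes no further.
- **Mallet:** It is back on the bench beside the cramp, in its old spot. The gripper was open and clear, with no force on the wrist.

**Last checks:** The blanks' hole marks are 42.1 and 42.4 mm apart, so the 42 mm blanks stand face to face. The middle one sits about 2 mm off the line of the other two in the top view (about 4 mm by the weaker marks in the side view). I left it there.

**Where checks disagreed:** In the final pictures, matching the two views put the wedge's origin in an impossible place. The wedge-head mark still came out about 8 mm from where full clamping should put it. I had used up the 12 pictures, so the final state was checked by numbers only. The tray was last seen, all upright, just before the taps.

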